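# Proof-pull a meter terminal to the set mark

### The arm

A 7-joint arm with a two-finger parallel gripper is mounted at the origin on the work surface. World frame = base frame: x ahead of the robot, y to its left, z up, the work surface at z = 0. Lengths are in m, angles in degrees, forces in N, time in s.
With the tool pointing down it reaches from about 0.35 to 0.9 m from the base axis. Payload 19.9 kg.
Tool frame: the origin (TCP) lies on the centre line of the jaws, within the pads' length; the fingertips stand 25 mm ahead of it and the grasp point (between the pads) lies 6 mm ahead of it; z points along the fingers, y is the line along which they close (so a half turn about z gives the same grasp; the last joint's range is limited). The gripper opens to 94 mm and grips with 3 to 60 N. Pads are 16 mm wide; open, the fingers measure 119 mm over their backs; the gripper's body (75 mm by 177 mm) begins 78 mm behind the grasp point.
Start: joints at [-2.378, 23.915, -0.59, 92.452, 0.269, 63.638, -3.037], TCP at [0.625, 0, 0.23] pointing down, gripper open.
Joint ranges: [-161.28, 161.28], [-22.2, 115.67], [-73.04, 71.86], [3.21, 147.25], [-68.34, 248.33], [10.77, 114.83], [-161.83, 161.83]. Speed limits (degrees/s): [108.29, 108.29, 136.94, 136.94, 172.46, 172.46, 172.46].

### API

Orientations are given as [roll, pitch, yaw] about the fixed x, y, z axes, in that order (R = Rz(yaw) Ry(pitch) Rx(roll)).
In Python, from workcell import robot gives the robot as it stands.
- The arm moves only by the tool arm_command, never from a script. Its argument "plan" is a list of rows, each an object of numbers: "x", "y", "z": the shift along the tool's x, y, z in m; "rx", "ry", "rz": the turn, a rotation vector about the tool's x, y, z in rad. A call has 1 to 12 rows; each row shifts and turns the commanded pose from where the row before left it, along the tool's axes as they then stand; what a row does not reach is not made up. A row lasts 1/8 s, in which the tool goes at most 62.5 mm and 10.7 degrees, less where a joint would pass 70% of its speed; a pose out of reach is approached as far as the arm can. A call with a gripper value outside its range is refused whole. "claw" is the finger opening in m, from 0 to 0.094, set as the call begins (left out, the last holds). The fingers move at their own pace and stop on an object; the grip force is fixed at half the most. Time passes only in rows, so rows that do not move let the fingers close. It gives the time, the measured TCP pose, the force, the opening and the grip force at its end, in the units of the state.
- robot.get_state(): the state, without advancing time (a new reading comes with each control period).
- robot.grab_frame(name): name is "scene" or "side" or "wrist"; returns the picture (480x640x3 uint8, blue, green, red); there is no depth.
- robot.camera_model(name): a dict with "vfov" (degrees; the focal length in pixels is half the picture's height over the tangent of half this angle, whatever the lens; pixels are square), "cx", "cy" (the principal point, pixels), "R" (3x3) and "t" (3): a world point X has camera coordinates R X + t; the wrist camera has in their place "hand_eye" (4x4, takes a point from camera to tool coordinates, whose origin is the TCP and whose axes are the flange's). Camera axes: x right, y down, z forward; pixel columns grow to the right and rows downward; lengths in m; the calibration is good to about 2 mm. The wrist camera is an equidistant fisheye: a pixel r from the principal point sees the ray r / f radians off the axis. A picture is of the moment at which its call begins: read the wrist's pose just before it. camera_model takes no time and is no camera call.
- robot.job_done(): hands the job in; it is judged then, once.
The state is a dict: "t": time; "joint_positions": joint angles; "joint_velocities": joint speeds; "tau": joint torques, N m; "tcp_pos": TCP position; "eef_rot": TCP orientation; "ft_force": force on the tool from outside, world axes, zero at the start; "moment": the same for the moment, N m; "opening": finger opening in m; "gripper_force": force on a finger pad.
Only numpy, scipy, OpenCV 4.12 (cv2) and the standard library are available. Lean on these libraries where they do the work, as an engineer would, in place of code of your own. Each camera call takes 0.05 s, during which the arm holds its last target. There are 200 camera calls.

### The job

Pull-test the meter terminal on the bench gauge. First push the drag pointer fully back to its zero end, then pull the sprung slide out by its loop (it has some slack to take up first) until the drag pointer stands level with the arrow of the set index, not past it, and keep it there for a second. Then ease the slide fully home without letting it snap back, so that the drag pointer is left standing at the index, and leave the other things on the bench where they are.

Things in the scene. Friction and masses are not known exactly. Their poses are not given: they have to be found in the camera images.
- fixture: Pull-test fixture fixed to the bench: grey plate 420 x 120 x 12 mm, x = -135 to +285 mm from the origin (on the bench, z up), two guide rails (top z = 28 mm, outer faces y = +-49 mm), and on its +x end a white meter base with a green board (110 x 160 mm, up to 75 mm high, x = 165 to 275 mm). The gauge pulls along the fixture's -x axis.
- carriage_top (a point): Centre of the gauge carriage's top, z = 41 mm: an aluminium block 130 (x) x 74 mm with a white scale on top, running between the rails. It slides loosely (2 N), up to 40 mm along -x, until its rear hook catches on the terminal lug: the slack left at the start is unknown. Only then does the slide come out of it. Axes as the fixture's.
- loop_bar (a point): Middle of the inner face of the outer bar of the slide's steel loop. The loop sticks out of the carriage's -x end, level, its bars' centres 35 mm above the bench, bars round, 8 to 10 mm thick; the inside is 45 mm along x (from this point towards +x) and 66 mm along y, open above; the plate (12 mm high) or bare bench lies under it. Axes as the fixture's.
- pull_slide (a joint): How far the sprung slide is drawn out of the carriage, m: 0 home, 0.065 at its end stop. The spring pulls it home with 4 N at 0, rising 1.5 N per 10 mm.
- drag_pointer (a joint): Reading of the drag pointer, m: 0 at the zero end (towards the meter), growing towards the loop. The slide takes the pointer along as it comes out and leaves it standing at the furthest reading; light friction (0.7 N) holds it. At the start it stands high, left from an earlier test.
- pointer_line (a point): Foot of the drag pointer: an upright dark steel tab 6 mm (x) x 14 mm (y), 16 mm tall, standing on the carriage's scale (z = 41 to 58 mm), 22 mm to the +y side of its middle line. This point is the middle of its foot and marks its reading. To zero it, push it along the fixture's +x. Axes as the fixture's.
- slide_line (a point): Point on the slide, under the scale, that carries the pointer along: slide and pointer then have the same x. Axes as the fixture's.
- index_line (a point): Where the set index points: a flat dark steel arrow (12 x 26 mm, 3 mm high) clamped firmly on the scale's -y side, pointing in +y, at the reading wanted, 22 to 48 mm from zero. This point lies on the scale's middle line; a pointer level with the arrow has the same x as this point. Axes as the fixture's.
- spool: Solder spool standing upright, 60 mm across, 48 mm high; origin under its centre. Leave alone.
- flux_bottle: Small white bottle, 40 mm across, 95 mm high; origin under its centre. Leave alone.
- terminal_cover: White plastic channel-shaped cover, 30 x 120 (y) x 24 mm; origin under its centre. Leave alone.
- screwdriver: Screwdriver 180 mm long lying along its x axis; origin under it. Leave alone.
- brush: Small brush lying along its x axis, about 200 mm long; origin under it. Leave alone.
- meter: A second meter base like that on the fixture, loose, 110 x 160 mm, up to 63 mm high; origin under its centre. Leave alone.

How it is judged:
By the outcome, as a careful person would: the job done as asked, in the order asked, and still so for the second after the job is handed in, with the robot touching nothing.
It also fails if it takes over 58 s, if anything falls off the work surface, if the arm or the gripper's body presses on something with over 40 N, if the wrist force passes 120 N, or if a joint passes its speed limit or range.

## Working session

There is one attempt and no reset: what is moved stays moved. The work goes in short steps, Python scripts to look and compute and a tool call to move; the robot and the scene stay as the last step left them, time stands still between calls to the robot, and variables do not carry over. Pictures are saved under pics/ and viewed, at most 10 in all, crops included, and the job is handed in when it is done.

Besides the shell and the picture viewer there is one more tool, called after "Request:" in YAML: its name, and indented under it one key for each argument. arm_command: Moves the arm, as the interface text tells. Its arguments: {"type":"object","properties":{"plan":{"type":"array","items":{"type":"object","properties":{"x":{"type":"number"},"y":{"type":"number"},"z":{"type":"number"},"rx":{"type":"number"},"ry":{"type":"number"},"rz":{"type":"number"}}}},"claw":{"type":"number"}},"required":["plan"]}

```bash
mkdir -p pics; ls; python3 - <<'E'
from workcell import robot
import cv2,json,numpy as np
s=robot.get_state();print(s['t'],s['tcp_pos'],s['eef_rot'],s['ft_force'])
for n in ('scene','side','wrist'):
    im=robot.grab_frame(n);cv2.imwrite(f'pics/{n}0.png',im)
    print(n,robot.camera_model(n))
E
```

```text
pics
0.0 [6.24631938e-01 1.86199991e-05 2.29806699e-01] [-1.79928137e+02  4.25843233e-03  9.00037351e+01] [ 0.05697224  0.0375186  -0.16337009]
scene {'vfov': 57.59786665991318, 'cx': 314.7583041371418, 'cy': 250.19434054647436, 'R': array([[-0.3295685 ,  0.94409782, -0.00799462],
       [ 0.5544353 ,  0.18667623, -0.81102002],
       [-0.76418983, -0.27171915, -0.58496377]]), 't': array([ 0.28832097, -0.2314734 ,  1.31359774])}
side {'vfov': 42.08543051056191, 'cx': 319.7026052537356, 'cy': 244.11821839234378, 'R': array([[-0.96529409, -0.26076346,  0.01448241],
       [-0.15248459,  0.51771194, -0.84185675],
       [ 0.21202776, -0.81484769, -0.53950669]]), 't': array([0.50158305, 0.19246   , 1.07362001])}
wrist {'vfov': 65.70646984690485, 'cx': 317.9552424180901, 'cy': 241.3378768810014, 'hand_eye': array([[ 3.30786671e-04, -9.67635247e-01, -2.52352766e-01,
         7.27197532e-02],
       [ 9.99999902e-01,  3.94459380e-04, -2.01726188e-04,
         1.05436328e-04],
       [ 2.94740285e-04, -2.52352675e-01,  9.67635283e-01,
        -1.54625109e-01],
       [ 0.00000000e+00,  0.00000000e+00,  0.00000000e+00,
         1.00000000e+00]])}
```

View pics/scene0.png

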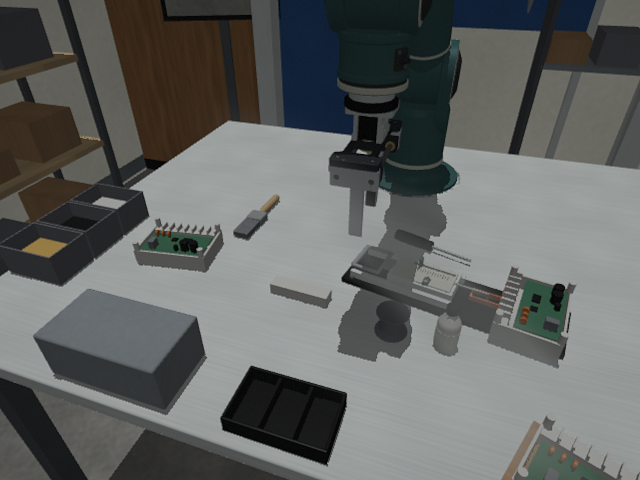

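View pics/wrist0.png

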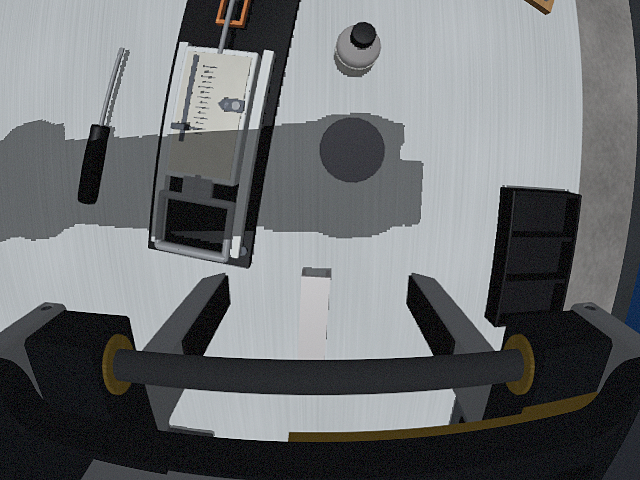

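View pics/side0.png

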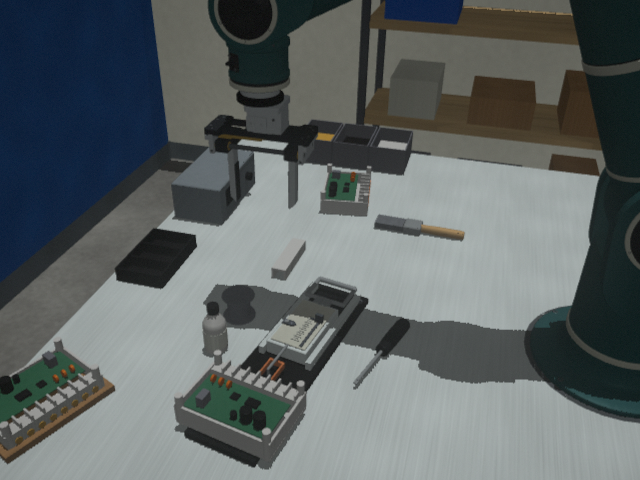

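The wrist view shows the fixture with +x pointing up and slightly right in the picture. The loop is at about (195,225), the pointer tab at about (180,127) and the arrow at about (232,104). The fixture's meter is just out of frame above. The scene and side views show the same layout. Next I'll zoom in.

```bash
cat > h.py <<'E'
import numpy as np,cv2
from scipy.spatial.transform import Rotation as Ro
from workcell import robot
M=robot.camera_model('wrist');f=240/np.tan(np.radians(M['vfov']/2));H=np.array(M['hand_eye'])
def pose(s): return np.array(s['tcp_pos']),Ro.from_euler('xyz',s['eef_rot'],degrees=True).as_matrix()
def w2p(u,v,z,s):
    p,R=pose(s);d=np.array([u-M['cx'],v-M['cy']]);r=np.hypot(*d);th=r/f
    c=np.array([*(d/r*np.sin(th)),np.cos(th)]) if r>0 else np.array([0,0,1.])
    ray=R@H[:3,:3]@c;o=p+R@H[:3,3];return o+ray*(z-o[2])/ray[2]
def p2w(X,s):
    p,R=pose(s);c=H[:3,:3].T@(R.T@(np.asarray(X)-p)-H[:3,3]);r=np.hypot(c[0],c[1]);th=np.arctan2(r,c[2])
    return np.array([M['cx'],M['cy']])+f*th*c[:2]/r
E
python3 - <<'E'
import cv2
im=cv2.imread('pics/wrist0.png')[0:280,140:310]
im=cv2.convertScaleAbs(im,alpha=1.5,beta=20)
cv2.imwrite('pics/c0.png',cv2.resize(im[30:270],None,fx=2.5*1,fy=2.5,interpolation=cv2.INTER_CUBIC))
E
```

```text
(no output)
```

View pics/c0.png

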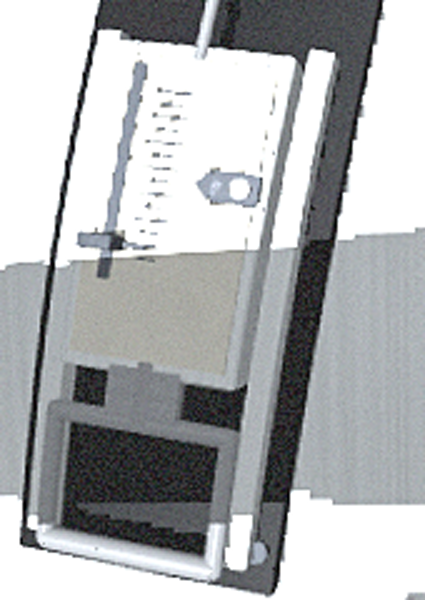

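The crop (scale 2.5, offset (140,30)) shows:
- Plate end corners at (22,545) and (272,592).
- Pointer tab at about (100,240), standing in a slot that runs up to (140,62).
- Arrow tip at (198,185).
- Outer bar of the loop from (45,535) to (215,570).

```bash
python3 - <<'E'
from h import *
s=robot.get_state()
q=lambda a,b,z:w2p(140+a/2.5,30+b/2.5,z,s)
A=q(22,545,.012);B=q(272,592,.012);C=q(100,0,.012);D=q(380,0,.012)
print('width',np.linalg.norm(A-B),A,B)
for P,Q in((A,C),(B,D)): print('dir',np.degrees(np.arctan2(*(Q-P)[[1,0]])))
print('end dir',np.degrees(np.arctan2(*(A-B)[[1,0]])))
ex=((C-A)/np.linalg.norm(C-A)+(D-B)/np.linalg.norm(D-B));ex[2]=0;ex/=np.linalg.norm(ex);ey=np.array([-ex[1],ex[0],0])
O=(A+B)/2+.135*ex;O[2]=0;print('O',O,'yaw',np.degrees(np.arctan2(ex[1],ex[0])))
for n,a,b,z in[('carr corner BR',235,388,.041),('carr TR',297,62,.041),('carr BL',72,362,.041),('carr TL',105,32,.041),('loopbar inner mid',140,541,.037),('innerL',68,525,.035),('innerR',210,552,.035),('outerL',42,545,.035),('outerR',215,580,.035),('inner far',150,425,.035),('tip',198,185,.044),('arrow back',258,190,.044),('ptr foot',97,245,.041),('ptr top',95,236,.058),('slot top',140,62,.041),('slot bot',103,277,.041),('rail bot',238,568,.028),('rail top R',322,52,.028),('tick top',178,90,.041)]:
    X=q(a,b,z);d=X-O;print(n,X.round(4),'fix',(d@ex).round(4),(d@ey).round(4))
E
```

```text
width 0.11737438765186306 [ 0.43500651 -0.0323255   0.012     ] [ 0.55060449 -0.05266889  0.012     ]
dir 79.23592618644462
dir 79.00156255726242
end dir 170.01906193420473
O [0.51829002 0.09007558 0.        ] yaw 79.11874437185352
carr corner BR [0.5455 0.0377 0.041 ] fix -0.0463 -0.0366
carr TR [0.57   0.1608 0.041 ] fix 0.0792 -0.0374
carr BL [0.4793 0.05   0.041 ] fix -0.0468 0.0307
carr TL [0.494 0.18  0.041] fix 0.0837 0.0409
loopbar inner mid [ 0.5018 -0.0233  0.037 ] fix -0.1145 -0.0052
innerL [ 0.4695 -0.0172  0.035 ] fix -0.1145 0.0277
innerR [ 0.5306 -0.0283  0.035 ] fix -0.114 -0.0344
outerL [ 0.4563 -0.0258  0.035 ] fix -0.1255 0.039
outerR [ 0.5318 -0.0401  0.035 ] fix -0.1253 -0.0379
inner far [0.5088 0.0234 0.035 ] fix -0.0673 -0.0033
tip [0.5334 0.1148 0.044 ] fix 0.0272 -0.0101
arrow back [0.5562 0.1116 0.044 ] fix 0.0283 -0.0332
ptr foot [0.4916 0.0949 0.041 ] fix -0.0003 0.0271
ptr top [0.4975 0.0972 0.058 ] fix 0.0031 0.0218
slot top [0.5089 0.1658 0.041 ] fix 0.0726 0.0235
slot bot [0.4938 0.0823 0.041 ] fix -0.0122 0.0226
rail bot [ 0.5401 -0.0371  0.028 ] fix -0.1208 -0.0454
rail top R [0.5776 0.1677 0.028 ] fix 0.0874 -0.0435
tick top [0.5244 0.1529 0.041 ] fix 0.0629 0.0059
```

Request:
arm_command:
  claw: 0
  plan:
    - {"x": 0.018,"y": -0.033}
    - {"x": 0.018,"y": -0.033}
    - {"x": 0.018,"y": -0.033}
    - {"x": 0.018,"y": -0.033}
    - {"rz": 0.09}
    - {"rz": 0.1}
    - {"z": 0.03}
    - {"z": 0.03}
    - {"z": 0.03}
    - {"z": 0.02}

```text
invalid input
```

```bash
cat >> h.py <<'E'
def fr(O,yaw):
    a=np.radians(yaw);return np.array(O),np.array([np.cos(a),np.sin(a),0]),np.array([-np.sin(a),np.cos(a),0])
O,ex,ey=fr([.5183,.0901,0],79.1)
def fix(X): d=np.asarray(X)-O;return np.round([d@ex,d@ey,X[2]],4)
def snap(name,crop=None,k=3):
    s=robot.get_state();im=robot.grab_frame('wrist');cv2.imwrite(f'pics/{name}_raw.png',im)
    if crop: 
        a,b,c,d=crop;im=im[b:d,a:c]
        im=cv2.resize(im,None,fx=k,fy=k,interpolation=cv2.INTER_CUBIC)
    cv2.imwrite(f'pics/{name}.png',im)
    print(s['t'],s['tcp_pos'],s['eef_rot'],'F',np.round(s['ft_force'],2),'tcp fix',fix(s['tcp_pos']),s['opening']);np.save(f'pics/{name}.npy',np.r_[s['tcp_pos'],s['eef_rot']])
    return s
E
python3 -c "
from h import *
snap('w1')"
```

```text
0.15 [6.24733016e-01 8.34923650e-07 2.29972007e-01] [-1.79945605e+02  5.23994329e-03  9.00045864e+01] F [ 0.1  -0.3  -0.59] tcp fix [-0.0683 -0.1216  0.23  ] 0.09421699692055216
```

View pics/w1.png

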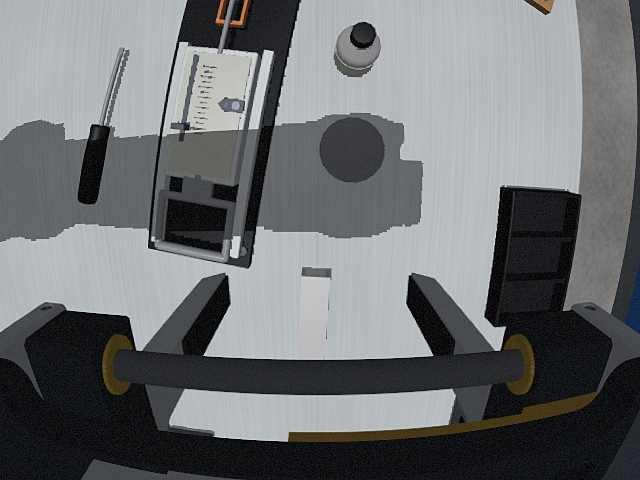

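The call was refused and the view is unchanged. I'll retry with every key filled in.

Request:
arm_command:
  claw: 0.0
  plan:
    - {"x": 0.018,"y": -0.033,"z": 0,"rx": 0,"ry": 0,"rz": 0}
    - {"x": 0.018,"y": -0.033,"z": 0,"rx": 0,"ry": 0,"rz": 0}
    - {"x": 0.018,"y": -0.033,"z": 0,"rx": 0,"ry": 0,"rz": 0}
    - {"x": 0.018,"y": -0.033,"z": 0,"rx": 0,"ry": 0,"rz": 0}
    - {"x": 0,"y": 0,"z": 0,"rx": 0,"ry": 0,"rz": 0.09}
    - {"x": 0,"y": 0,"z": 0,"rx": 0,"ry": 0,"rz": 0.1}
    - {"x": 0,"y": 0,"z": 0.03,"rx": 0,"ry": 0,"rz": 0}
    - {"x": 0,"y": 0,"z": 0.03,"rx": 0,"ry": 0,"rz": 0}
    - {"x": 0,"y": 0,"z": 0.03,"rx": 0,"ry": 0,"rz": 0}
    - {"x": 0,"y": 0,"z": 0.02,"rx": 0,"ry": 0,"rz": 0}

```text
t: 1.45
tcp_pos: [0.4925, 0.0719, 0.1191]
eef_rot: [-179.9, 0.0, 79.1]
ft_force: [0.8, 0.6, 0.4]
opening: 0.0007
gripper_force: 0.0
```

```bash
python3 -c "
from h import *
snap('w2',(180,0,480,240),2.6)"
```

```text
1.45 [0.49246901 0.07192141 0.11912478] [-1.79933901e+02  2.73590311e-02  7.91167324e+01] F [0.8  0.59 0.36] tcp fix [-0.0227  0.0219  0.1191] 0.0007172492989825615
```

View pics/w2.png

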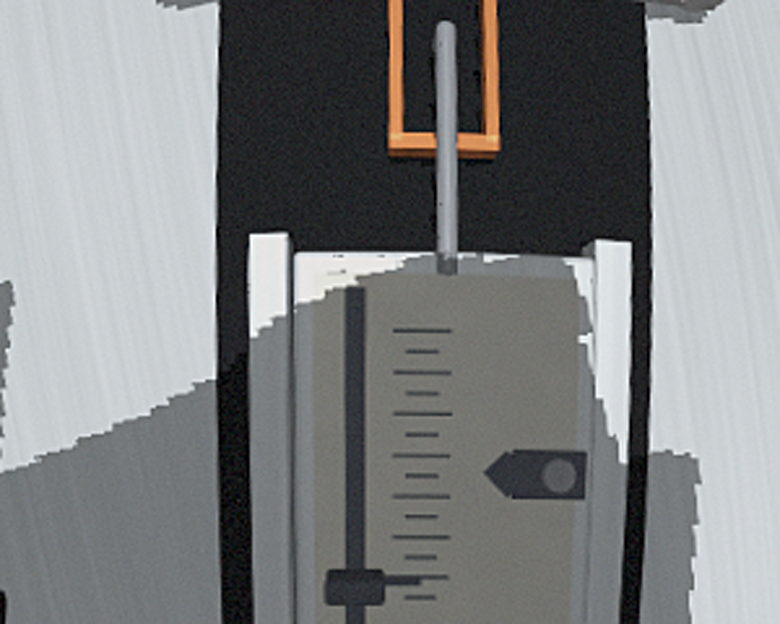

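Crop w2 (scale 2.6, offset (180,0)) shows the zero tick at row 330, the arrow tip at (485,473) and the pointer's indicator line at row 580. Major ticks are about 41 px apart. That puts the index at about 35 mm and the pointer at about 60 mm.

```bash
python3 - <<'E'
from h import *
v=np.load('pics/w2.npy');s=dict(tcp_pos=v[:3],eef_rot=v[3:])
q=lambda a,b,z:fix(w2p(180+a/2.6,b/2.6,z,s))
for n,a,b,z in[('zero',422,330,.041),('tick10',422,372,.041),('t50',422,537,.041),('t60',422,578,.041),('tip',485,473,.044),('backtop',585,452,.044),('backbot',585,498,.044),('ptr line',415,581,.042),('ptr topface top',355,571,.058),('ptr topface bot',355,605,.058),('slottop',355,288,.041),('railL',250,234,.028),('railR',630,242,.028),('plateL',219,300,.012),('plateR',645,300,.012),('carrTL',295,252,.041)]: print(n,q(a,b,z))
E
```

```text
zero [0.0624 0.0069 0.041 ]
tick10 [0.0522 0.0069 0.041 ]
t50 [0.0121 0.0065 0.041 ]
t60 [0.0019 0.0063 0.041 ]
tip [ 0.0282 -0.0083  0.044 ]
backtop [ 0.0339 -0.0327  0.044 ]
backbot [ 0.0226 -0.0331  0.044 ]
ptr line [0.0013 0.0081 0.042 ]
ptr topface top [0.007  0.0227 0.058 ]
ptr topface bot [-0.001   0.0227  0.058 ]
slottop [0.0724 0.0228 0.041 ]
railL [0.088  0.0493 0.028 ]
railR [ 0.0882 -0.0477  0.028 ]
plateL [0.0725 0.0595 0.012 ]
plateR [ 0.0746 -0.0566  0.012 ]
carrTL [0.0813 0.0371 0.041 ]
```

Request:
arm_command:
  plan:
    - {"x": 0,"y": 0,"z": 0.025,"rx": 0,"ry": 0,"rz": 0}
    - {"x": 0,"y": 0,"z": 0.018,"rx": 0,"ry": 0,"rz": 0}
    - {"x": 0,"y": 0,"z": 0.004,"rx": 0,"ry": 0,"rz": 0}
    - {"x": 0,"y": 0,"z": 0,"rx": 0,"ry": 0,"rz": 0}

```text
t: 2.0
tcp_pos: [0.4932, 0.0721, 0.0739]
eef_rot: [180.0, -0.0, 79.1]
ft_force: [-0.1, 0.2, -0.1]
opening: 0.0007
gripper_force: 0.0
```

Request:
arm_command:
  plan:
    - {"x": 0.005,"y": 0,"z": 0.001,"rx": 0,"ry": 0,"rz": 0}
    - {"x": 0.004,"y": 0,"z": 0,"rx": 0,"ry": 0,"rz": 0}
    - {"x": 0.005,"y": 0,"z": 0,"rx": 0,"ry": 0,"rz": 0}
    - {"x": 0.007,"y": 0,"z": 0,"rx": 0,"ry": 0,"rz": 0}
    - {"x": 0.007,"y": 0,"z": 0,"rx": 0,"ry": 0,"rz": 0}
    - {"x": 0.007,"y": 0,"z": 0,"rx": 0,"ry": 0,"rz": 0}
    - {"x": 0.007,"y": 0,"z": 0,"rx": 0,"ry": 0,"rz": 0}
    - {"x": 0.007,"y": 0,"z": 0,"rx": 0,"ry": 0,"rz": 0}
    - {"x": 0.007,"y": 0,"z": 0,"rx": 0,"ry": 0,"rz": 0}
    - {"x": 0.006,"y": 0,"z": 0,"rx": 0,"ry": 0,"rz": 0}
    - {"x": 0.004,"y": 0,"z": 0,"rx": 0,"ry": 0,"rz": 0}
    - {"x": 0,"y": 0,"z": 0,"rx": 0,"ry": 0,"rz": 0}

```text
t: 3.5
tcp_pos: [0.5054, 0.1371, 0.0724]
eef_rot: [-180.0, -0.0, 79.1]
ft_force: [-0.1, -0.6, -0.7]
opening: 0.0007
gripper_force: 0.0
```

Request:
arm_command:
  plan:
    - {"x": 0.002,"y": 0,"z": 0,"rx": 0,"ry": 0,"rz": 0}
    - {"x": 0.002,"y": 0,"z": 0,"rx": 0,"ry": 0,"rz": 0}
    - {"x": 0,"y": 0,"z": 0,"rx": 0,"ry": 0,"rz": 0}

```text
t: 3.88
tcp_pos: [0.5062, 0.1409, 0.0724]
eef_rot: [-180.0, -0.0, 79.1]
ft_force: [0.7, -0.8, -0.4]
opening: 0.0007
gripper_force: 0.0
```

Request:
arm_command:
  plan:
    - {"x": 0.002,"y": 0,"z": 0,"rx": 0,"ry": 0,"rz": 0}
    - {"x": 0.001,"y": 0,"z": 0,"rx": 0,"ry": 0,"rz": 0}
    - {"x": 0,"y": 0,"z": 0,"rx": 0,"ry": 0,"rz": 0}

```text
t: 4.25
tcp_pos: [0.5068, 0.1437, 0.0724]
eef_rot: [-180.0, 0.0, 79.1]
ft_force: [0.4, -0.8, 0.4]
opening: 0.0005
gripper_force: 0.3
```

Request:
arm_command:
  plan:
    - {"x": 0.001,"y": 0,"z": 0,"rx": 0,"ry": 0,"rz": 0}
    - {"x": 0.001,"y": 0,"z": 0,"rx": 0,"ry": 0,"rz": 0}
    - {"x": 0,"y": 0,"z": 0,"rx": 0,"ry": 0,"rz": 0}

```text
t: 4.62
tcp_pos: [0.5071, 0.1457, 0.0724]
eef_rot: [-180.0, 0.0, 79.1]
ft_force: [0.6, -1.6, -0.2]
opening: 0.0002
gripper_force: 0.7
```

Request:
arm_command:
  plan:
    - {"x": 0.001,"y": 0,"z": 0,"rx": 0,"ry": 0,"rz": 0}
    - {"x": 0.001,"y": 0,"z": 0,"rx": 0,"ry": 0,"rz": 0}
    - {"x": 0,"y": 0,"z": 0,"rx": 0,"ry": 0,"rz": 0}

```text
t: 5.0
tcp_pos: [0.5075, 0.1477, 0.0724]
eef_rot: [-180.0, -0.0, 79.1]
ft_force: [0.4, -1.0, -0.8]
opening: 0.0003
gripper_force: 0.6
```

```bash
python3 -c "
from h import *
s=snap('w3',(180,140,480,370),2.6)
for x in (.0624,.0524): print(p2w(O+ex*x+ey*.0065+[0,0,.041],s), p2w(O+ex*x+ey*.022+[0,0,.058],s))
"
```

```text
5.0 [0.50754627 0.14774462 0.07243553] [-1.79998402e+02 -3.43698411e-03  7.91185481e+01] F [ 0.38 -1.02 -0.78] tcp fix [0.0546 0.0215 0.0724] 0.00026415050549459166
[345.93424325 271.2293432 ] [316.61273119 282.75947399]
[345.47836582 288.70066435] [316.62418307 301.5308576 ]
```

View pics/w3.png

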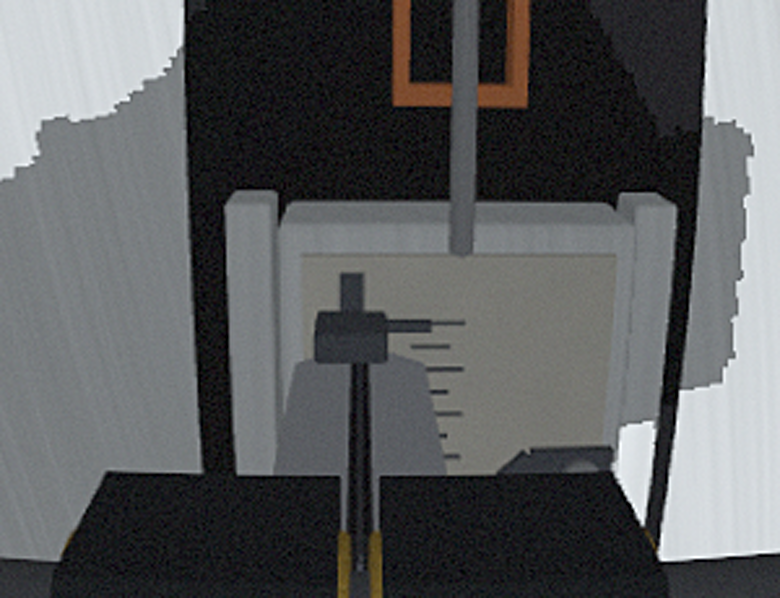

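The pointer's line (crop row 325) is level with the zero tick (row 323), and the carriage has been nudged about 4 mm along +x, so the pointer is at its zero stop. Next I'll back off and go to the loop.

Request:
arm_command:
  plan:
    - {"x": -0.005,"y": 0,"z": 0,"rx": 0,"ry": 0,"rz": 0}
    - {"x": -0.005,"y": 0,"z": -0.02,"rx": 0,"ry": 0,"rz": 0}
    - {"x": 0,"y": 0,"z": -0.03,"rx": 0,"ry": 0,"rz": 0}
    - {"x": -0.035,"y": 0.008,"z": 0,"rx": 0,"ry": 0,"rz": 0}
    - {"x": -0.035,"y": 0.008,"z": 0,"rx": 0,"ry": 0,"rz": 0}
    - {"x": -0.035,"y": 0.006,"z": 0,"rx": 0,"ry": 0,"rz": 0}
    - {"x": -0.03,"y": 0,"z": 0,"rx": 0,"ry": 0,"rz": 0}
    - {"x": 0,"y": 0,"z": 0,"rx": 0,"ry": 0,"rz": 0}

```text
t: 6.05
tcp_pos: [0.5014, -0.0012, 0.1225]
eef_rot: [180.0, 0.0, 78.9]
ft_force: [-0.6, -0.5, -0.1]
opening: 0.0005
gripper_force: 0.0
```

```bash
python3 -c "
from h import *
s=snap('w4',(180,0,480,330),1.8)
for x,y in ((-.1105,.0),(-.0655,0),(-.09,-.001)): print((p2w(O+ex*x+ey*y+[0,0,.035],s)-[180,0])*1.8)
"
```

```text
6.05 [ 0.50136147 -0.00119131  0.12253847] [1.79994967e+02 2.81964354e-02 7.89178829e+01] F [-0.55 -0.52 -0.08] tcp fix [-0.0928 -0.0006  0.1225] 0.0004885742866091177
[246.48496038 502.60968572]
[246.04845925 387.58043179]
[248.94079079 451.58261178]
```

View pics/w4.png

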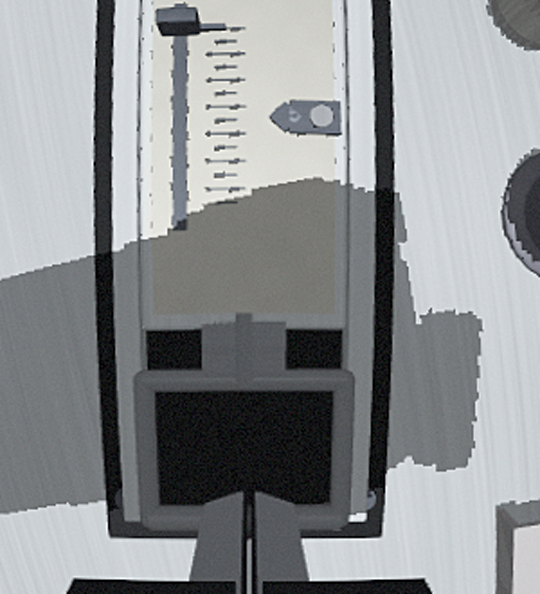

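The loop's inner edges are at crop rows 391 and 505, within 2 mm of prediction, and the fingers will land clear inside it. Descending.

Request:
arm_command:
  plan:
    - {"x": 0,"y": 0,"z": 0.03,"rx": 0,"ry": 0,"rz": 0}
    - {"x": 0,"y": 0,"z": 0.03,"rx": 0,"ry": 0,"rz": 0}
    - {"x": 0,"y": 0,"z": 0.0175,"rx": 0,"ry": 0,"rz": 0}
    - {"x": 0,"y": 0,"z": 0,"rx": 0,"ry": 0,"rz": 0}

```text
t: 6.6
tcp_pos: [0.5012, 0.002, 0.0441]
eef_rot: [-179.9, 0.0, 79.2]
ft_force: [0.3, 0.0, 0.3]
opening: 0.0007
gripper_force: 0.0
```

Request:
arm_command:
  plan:
    - {"x": -0.004,"y": 0,"z": 0,"rx": 0,"ry": 0,"rz": 0}
    - {"x": -0.003,"y": 0,"z": 0,"rx": 0,"ry": 0,"rz": 0}
    - {"x": -0.003,"y": 0,"z": 0,"rx": 0,"ry": 0,"rz": 0}
    - {"x": -0.002,"y": 0,"z": 0,"rx": 0,"ry": 0,"rz": 0}
    - {"x": -0.002,"y": 0,"z": 0,"rx": 0,"ry": 0,"rz": 0}

```text
t: 7.22
tcp_pos: [0.4993, -0.0126, 0.0452]
eef_rot: [180.0, -0.0, 79.1]
ft_force: [0.9, 1.1, 1.3]
opening: 0.0003
gripper_force: 1.0
```

Request:
arm_command:
  plan:
    - {"x": -0.002,"y": 0,"z": 0,"rx": 0,"ry": 0,"rz": 0}
    - {"x": -0.002,"y": 0,"z": 0,"rx": 0,"ry": 0,"rz": 0}
    - {"x": -0.002,"y": 0,"z": 0,"rx": 0,"ry": 0,"rz": 0}
    - {"x": -0.002,"y": 0,"z": 0,"rx": 0,"ry": 0,"rz": 0}

```text
t: 7.72
tcp_pos: [0.4976, -0.0206, 0.0449]
eef_rot: [-180.0, 0.0, 79.1]
ft_force: [0.4, 1.6, 2.0]
opening: 0.0004
gripper_force: 1.0
```

Request:
arm_command:
  plan:
    - {"x": -0.002,"y": 0,"z": 0,"rx": 0,"ry": 0,"rz": 0}
    - {"x": -0.002,"y": 0,"z": 0,"rx": 0,"ry": 0,"rz": 0}
    - {"x": -0.002,"y": 0,"z": 0,"rx": 0,"ry": 0,"rz": 0}
    - {"x": -0.002,"y": 0,"z": 0,"rx": 0,"ry": 0,"rz": 0}

```text
t: 8.22
tcp_pos: [0.4961, -0.0285, 0.0449]
eef_rot: [-180.0, 0.0, 79.1]
ft_force: [1.3, 1.8, 1.8]
opening: 0.0006
gripper_force: 1.0
```

Request:
arm_command:
  plan:
    - {"x": -0.002,"y": 0,"z": 0,"rx": 0,"ry": 0,"rz": 0}
    - {"x": -0.002,"y": 0,"z": 0,"rx": 0,"ry": 0,"rz": 0}
    - {"x": -0.002,"y": 0,"z": 0,"rx": 0,"ry": 0,"rz": 0}
    - {"x": -0.002,"y": 0,"z": 0,"rx": 0,"ry": 0,"rz": 0}

```text
t: 8.72
tcp_pos: [0.4945, -0.0364, 0.0449]
eef_rot: [-180.0, 0.0, 79.1]
ft_force: [1.4, 1.9, 0.7]
opening: 0.0006
gripper_force: 1.0
```

Request:
arm_command:
  plan:
    - {"x": -0.002,"y": 0,"z": 0,"rx": 0,"ry": 0,"rz": 0}
    - {"x": -0.002,"y": 0,"z": 0,"rx": 0,"ry": 0,"rz": 0}
    - {"x": -0.002,"y": 0,"z": 0,"rx": 0,"ry": 0,"rz": 0}
    - {"x": -0.002,"y": 0,"z": 0,"rx": 0,"ry": 0,"rz": 0}

```text
t: 9.22
tcp_pos: [0.4931, -0.0439, 0.0449]
eef_rot: [-180.0, -0.0, 79.1]
ft_force: [2.1, 5.2, 0.9]
opening: 0.0007
gripper_force: 2.6
```

Request:
arm_command:
  plan:
    - {"x": -0.002,"y": 0,"z": 0,"rx": 0,"ry": 0,"rz": 0}
    - {"x": -0.002,"y": 0,"z": 0,"rx": 0,"ry": 0,"rz": 0}
    - {"x": -0.002,"y": 0,"z": 0,"rx": 0,"ry": 0,"rz": 0}
    - {"x": -0.002,"y": 0,"z": 0,"rx": 0,"ry": 0,"rz": 0}

```text
t: 9.72
tcp_pos: [0.4917, -0.0515, 0.045]
eef_rot: [180.0, -0.0, 79.1]
ft_force: [2.5, 5.9, 0.2]
opening: 0.0006
gripper_force: 3.2
```

```bash
python3 -c "
from h import *
s=snap('w5',(180,0,480,330),1.8)
"
```

```text
9.725 [ 0.49165022 -0.05147417  0.04495791] [ 1.79999536e+02 -3.16971383e-02  7.91461326e+01] F [2.47 5.89 0.21] tcp fix [-0.1441 -0.0006  0.045 ] 0.0006319656576054371
```

View pics/w5.png

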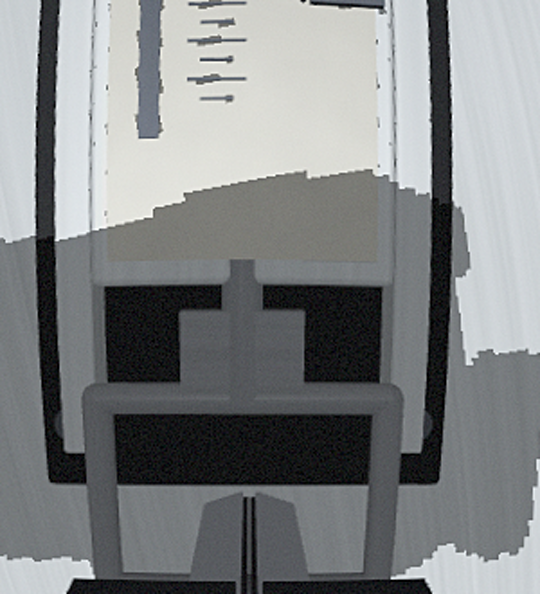

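The hook has caught. The 60 mm tick is at crop row 78 and the 50 mm tick at row 40, and the slide's neck is partly drawn out. Now I'll work out the extension.

```bash
python3 - <<'E'
from h import *
L=lambda n:(lambda v:dict(tcp_pos=v[:3],eef_rot=v[3:]))(np.load(f'pics/{n}.npy'))
for n,t60,t50,fi,ce in(('w4',None,None,391,318),('w5',78,40,414,275)):
    s=L(n);q=lambda a,b,z:fix(w2p(180+a/1.8,b/1.8,z,s))
    if t60: print('t60',q(217,t60,.041),'t50',q(217,t50,.041),'arrow low edge',q(345,9,.044),'innerbar far ctr',q(245,400,.037))
    print(n,'inner far',q(245,fi,.035),'carr end',q(310,ce,.041))
s=L('w4');q=lambda a,b,z:fix(w2p(180+a/1.8,b/1.8,z,s))
print('w4 tip',q(271,117,.044),'t0',q(225,30,.041),'t60',q(225,188,.041),'bar inner',q(245,505,.035))
E
```

```text
w4 inner far [-0.0668  0.0004  0.035 ] carr end [-0.0393 -0.0227  0.041 ]
t60 [-0.026   0.0068  0.041 ] t50 [-0.0161  0.0068  0.041 ] arrow low edge [-0.0082 -0.0234  0.044 ] innerbar far ctr [-1.049e-01  1.000e-04  3.700e-02]
w5 inner far [-0.1089  0.0002  0.035 ] carr end [-0.0739 -0.0152  0.041 ]
w4 tip [ 0.0318 -0.0089  0.044 ] t0 [0.0659 0.007  0.041 ] t60 [0.0068 0.0071 0.041 ] bar inner [-0.1115  0.0006  0.035 ]
```

Request:
arm_command:
  plan:
    - {"x": -0.002,"y": 0,"z": 0,"rx": 0,"ry": 0,"rz": 0}
    - {"x": -0.002,"y": 0,"z": 0,"rx": 0,"ry": 0,"rz": 0}
    - {"x": -0.002,"y": 0,"z": 0,"rx": 0,"ry": 0,"rz": 0}
    - {"x": -0.002,"y": 0,"z": 0,"rx": 0,"ry": 0,"rz": 0}
    - {"x": -0.002,"y": 0,"z": 0,"rx": 0,"ry": 0,"rz": 0}
    - {"x": -0.002,"y": 0,"z": 0,"rx": 0,"ry": 0,"rz": 0}
    - {"x": -0.002,"y": 0,"z": 0,"rx": 0,"ry": 0,"rz": 0}
    - {"x": -0.002,"y": 0,"z": 0,"rx": 0,"ry": 0,"rz": 0}
    - {"x": -0.001,"y": 0,"z": 0,"rx": 0,"ry": 0,"rz": 0}
    - {"x": -0.001,"y": 0,"z": 0,"rx": 0,"ry": 0,"rz": 0}
    - {"x": 0,"y": 0,"z": 0,"rx": 0,"ry": 0,"rz": 0}

```text
t: 11.15
tcp_pos: [0.4883, -0.0688, 0.0449]
eef_rot: [-180.0, -0.0, 79.2]
ft_force: [2.8, 6.9, 1.2]
opening: 0.0003
gripper_force: 4.0
```

```bash
python3 -c "
from h import *
s=snap('w6',(200,0,400,150),4)
cv2.imwrite('pics/side6.png',robot.grab_frame('side'))
"
```

```text
11.15 [ 0.48828591 -0.06880366  0.04494876] [-1.79999485e+02 -4.90208166e-02  7.91577567e+01] F [2.85 6.9  1.25] tcp fix [-0.1617 -0.0006  0.0449] 0.00026017738312284904
```

View pics/w6.png

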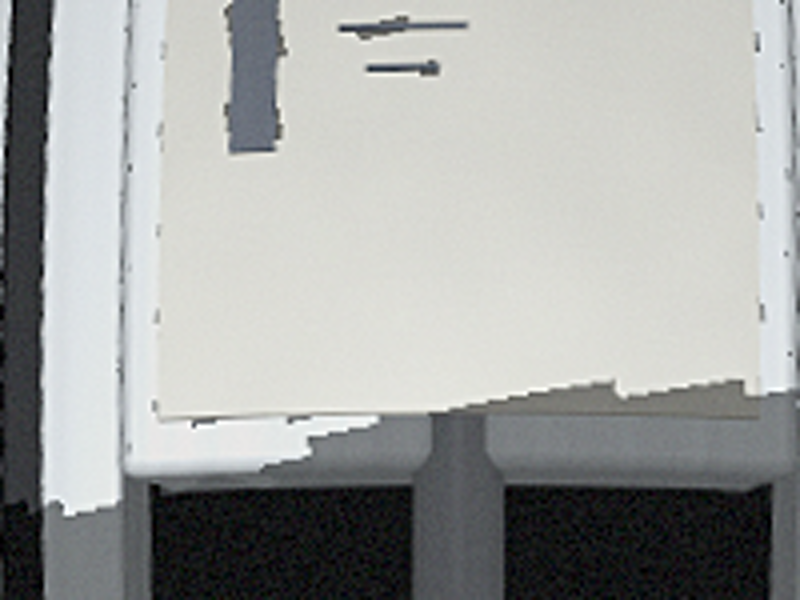

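The pointer's zone is now out of the wrist view, because the camera moves with the hand while the carriage stays. The 60 and 65 mm ticks are at crop rows 25 and 68. I'll tilt the wrist in place, which slightly eases the pull, so the camera looks towards the index.

Request:
arm_command:
  plan:
    - {"x": 0,"y": 0,"z": 0,"rx": 0,"ry": 0.08,"rz": 0}
    - {"x": 0,"y": 0,"z": 0,"rx": 0,"ry": 0.08,"rz": 0}
    - {"x": 0,"y": 0,"z": 0,"rx": 0,"ry": 0.08,"rz": 0}
    - {"x": 0,"y": 0,"z": 0,"rx": 0,"ry": 0.08,"rz": 0}
    - {"x": 0,"y": 0,"z": 0,"rx": 0,"ry": 0.08,"rz": 0}
    - {"x": 0,"y": 0,"z": 0,"rx": 0,"ry": 0.08,"rz": 0}
    - {"x": 0,"y": 0,"z": 0,"rx": 0,"ry": 0,"rz": 0}

```text
t: 12.12
tcp_pos: [0.4881, -0.0698, 0.0452]
eef_rot: [-179.9, -27.7, 79.0]
ft_force: [1.3, 7.6, 14.5]
opening: 0.0005
gripper_force: 6.6
```

```bash
cat >> h.py <<'E'
# carriage x from t60 in fixture; rectify scale plane to 0.25 mm/px picture (z given), rows = fix x decreasing
def rect(im,s,z,x0,x1,y0=.04,y1=-.04,k=.00025):
    xs=np.arange(x1,x0,-k);ys=np.arange(y0,y1,-k)
    m=np.array([[p2w(O+ex*x+ey*y+[0,0,z],s) for y in ys] for x in xs],np.float32)
    return cv2.remap(im,m[...,0],m[...,1],cv2.INTER_CUBIC),xs,ys
def runs(b,xs):
    r=[];i=0
    while i<len(b):
        if b[i]:
            j=i
            while j<len(b) and b[j]: j+=1
            r.append((round(float(xs[i]),4),round(float(xs[j-1]),4)));i=j
        else:i+=1
    return r
def strip(g,xs,ys,a,b,th):
    c=(ys<a)&(ys>b);return runs(np.median(g[:,c],1)<th,xs)
E
cat > meas.py <<'E'
from h import *
import sys
s=snap(sys.argv[1]);im=cv2.imread(f'pics/{sys.argv[1]}_raw.png')
for z in(.041,.044,.058):
    r,xs,ys=rect(im,s,z,-.06,.06);g=cv2.cvtColor(r,cv2.COLOR_BGR2GRAY)
    cv2.imwrite(f'pics/{sys.argv[1]}_{int(z*1000)}.png',r)
    if z==.041: print('ticks',strip(g,xs,ys,.0085,.005,130)); print('ptr line side',strip(g,xs,ys,.0135,.0120,130))
    if z==.044: print('arrow',strip(g,xs,ys,-.015,-.018,130),'tip',strip(g,xs,ys,-.0095,-.0105,130))
    if z==.058: print('ptr top',strip(g,xs,ys,.028,.026,90),strip(g,xs,ys,.019,.017,90))
E
python3 meas.py w7
```

```text
12.125 [ 0.48805995 -0.06980592  0.04522104] [-179.93511467  -27.70241479   78.98125812] F [ 1.35  7.63 14.54] tcp fix [-0.1627 -0.0005  0.0452] 0.0004789871526610722
ticks [(0.06, 0.0412), (0.0347, 0.0332), (0.0297, 0.028), (0.0247, 0.0235), (0.0197, 0.0182), (0.0147, 0.0135), (0.01, 0.0075), (0.0047, 0.0035), (-0.0003, -0.0018), (-0.0053, -0.0065), (-0.0105, -0.012), (-0.0155, -0.0165), (-0.0205, -0.0215), (-0.0253, -0.0263), (-0.0305, -0.0315)]
ptr line side [(0.06, 0.0412), (0.0347, 0.0332), (0.0247, 0.0237), (0.0147, 0.0137), (0.0115, 0.0062), (0.0047, 0.0035), (-0.0053, -0.0065), (-0.0155, -0.0165), (-0.0253, -0.0265)]
arrow [(0.06, 0.0377), (0.005, -0.009)] tip [(0.06, 0.0375), (0.0012, -0.0063)]
ptr top [(0.06, 0.022), (0.0087, -0.0105)] [(0.06, 0.0212), (0.016, 0.0152), (0.0087, -0.0133), (-0.031, -0.0313), (-0.0418, -0.0423)]
```

```bash
cat > prof.py <<'E'
from h import *
import sys
n=sys.argv[1];v=np.load(f'pics/{n}.npy');s=dict(tcp_pos=v[:3],eef_rot=v[3:]);im=cv2.imread(f'pics/{n}_raw.png')
for z,st in((.041,((.028,.026),(.019,.017),(.0135,.012),(.0085,.005))),(.044,((-.015,-.018),(-.028,-.031))),(.058,((.028,.026),(.019,.017)))):
    r,xs,ys=rect(im,s,z,-.025,.03,k=.0005);g=cv2.cvtColor(r,cv2.COLOR_BGR2GRAY)
    for a,b in st:
        c=(ys<a)&(ys>b);m=np.median(g[:,c],1).astype(int);print(z,(a,b),' '.join(f'{x*1000:.0f}:{y}' for x,y in zip(xs[::2],m[::2])))
E
python3 prof.py w7
```

```text
0.041 (0.028, 0.026) 30:186 29:158 28:86 27:64 26:75 25:79 24:79 23:77 22:44 21:34 20:32 19:37 18:34 17:38 16:31 15:33 14:35 13:37 12:35 11:36 10:32 9:33 8:38 7:19 6:32 5:167 4:183 3:170 2:172 1:173 -0:171 -1:173 -2:176 -3:175 -4:178 -5:176 -6:175 -7:176 -8:175 -9:174 -10:175 -11:174 -12:176 -13:172 -14:173 -15:176 -16:175 -17:175 -18:174 -19:174 -20:174 -21:175 -22:177 -23:161 -24:175
0.041 (0.019, 0.017) 30:172 29:178 28:102 27:82 26:73 25:71 24:72 23:69 22:45 21:27 20:28 19:25 18:27 17:22 16:28 15:30 14:29 13:28 12:28 11:32 10:32 9:30 8:33 7:25 6:17 5:149 4:189 3:174 2:173 1:172 -0:172 -1:173 -2:172 -3:174 -4:175 -5:174 -6:174 -7:175 -8:174 -9:173 -10:174 -11:174 -12:173 -13:173 -14:174 -15:172 -16:173 -17:173 -18:173 -19:172 -20:173 -21:173 -22:173 -23:172 -24:173
0.041 (0.0135, 0.012) 30:169 29:168 28:169 27:170 26:185 25:131 24:82 23:164 22:179 21:171 20:171 19:174 18:173 17:172 16:176 15:149 14:56 13:192 12:161 11:60 10:54 9:19 8:22 7:37 6:145 5:158 4:93 3:160 2:180 1:171 -0:174 -1:174 -2:172 -3:174 -4:184 -5:129 -6:65 -7:164 -8:179 -9:174 -10:172 -11:175 -12:173 -13:172 -14:1
[... 1333 characters left out ...]
0 25:0 24:0 23:0 22:65 21:193 20:174 19:174 18:173 17:173 16:174 15:173 14:173 13:174 12:173 11:177 10:174 9:104 8:61 7:74 6:78 5:77 4:73 3:43 2:26 1:26 -0:27 -1:28 -2:26 -3:34 -4:33 -5:31 -6:28 -7:30 -8:35 -9:66 -10:95 -11:126 -12:151 -13:172 -14:170 -15:172 -16:173 -17:173 -18:174 -19:174 -20:173 -21:174 -22:174 -23:172 -24:174
0.058 (0.019, 0.017) 30:0 29:0 28:0 27:0 26:0 25:0 24:0 23:0 22:0 21:113 20:151 19:140 18:149 17:131 16:84 15:94 14:141 13:150 12:159 11:169 10:164 9:97 8:69 7:72 6:77 5:78 4:73 3:35 2:31 1:32 -0:33 -1:38 -2:30 -3:32 -4:26 -5:25 -6:27 -7:26 -8:34 -9:38 -10:30 -11:35 -12:77 -13:72 -14:116 -15:170 -16:162 -17:160 -18:152 -19:150 -20:130 -21:114 -22:116 -23:129 -24:167
```

```bash
cat > prof2.py <<'E'
from h import *
for n,lo,hi in(('w2',-.014,.018),('w4',.052,.078),('w3',.050,.080)):
    v=np.load(f'pics/{n}.npy');s=dict(tcp_pos=v[:3],eef_rot=v[3:]);im=cv2.imread(f'pics/{n}_raw.png');print(n,'cam',fix(w2p(M['cx']+1e-6,M['cy'],.041,s)),fix(pose(s)[0]+pose(s)[1]@H[:3,3]))
    for z,st in((.041,((.028,.026),(.019,.017),(.0135,.012),(.0075,.005))),(.058,((.028,.026),(.019,.017)))):
        r,xs,ys=rect(im,s,z,lo,hi,k=.0005);g=cv2.cvtColor(r,cv2.COLOR_BGR2GRAY)
        for a,b in st:
            c=(ys<a)&(ys>b);m=np.median(g[:,c],1).astype(int);print(z,(a,b),' '.join(f'{x*1000:.0f}:{y}' for x,y in zip(xs[::2],m[::2])))
E
python3 prof2.py
```

```text
w2 cam [-0.0105  0.0219  0.041 ] [0.0502 0.0217 0.2736]
0.041 (0.028, 0.026) 18:117 17:118 16:117 15:117 14:117 13:120 12:116 11:116 10:117 9:118 8:115 7:117 6:120 5:118 4:20 3:39 2:41 1:49 -0:51 -1:49 -2:47 -3:49 -4:38 -5:125 -6:118 -7:116 -8:117 -9:118 -10:116 -11:117 -12:117 -13:118
0.041 (0.019, 0.017) 18:118 17:117 16:117 15:118 14:115 13:117 12:117 11:117 10:115 9:117 8:116 7:115 6:118 5:116 4:19 3:38 2:42 1:48 -0:51 -1:51 -2:46 -3:49 -4:38 -5:121 -6:118 -7:114 -8:115 -9:115 -10:116 -11:117 -12:116 -13:116
0.041 (0.0135, 0.012) 18:118 17:119 16:117 15:116 14:123 13:87 12:92 11:121 10:118 9:116 8:117 7:117 6:117 5:115 4:121 3:80 2:45 1:41 -0:114 -1:120 -2:114 -3:118 -4:117 -5:116 -6:116 -7:114 -8:116 -9:113 -10:114 -11:115 -12:114 -13:116
0.041 (0.0075, 0.005) 18:79 17:96 16:118 15:117 14:119 13:86 12:89 11:122 10:117 9:124 8:84 7:86 6:120 5:116 4:123 3:78 2:81 1:104 -0:114 -1:120 -2:87 -3:80 -4:122 -5:117 -6:115 -7:114 -8:113 -9:116 -10:114 -11:116 -12:114 -13:114
0.058 (0.028, 0.026) 18:116 17:115 16:118 15:116 14:116 13:118 12:116 11:117 10:115 9:119 8:86 7:35 6:39 5:47 4:54 
[... 2206 characters left out ...]
0:113 59:89 58:93 57:94 56:91 55:93 54:94 53:95 52:92 51:91
0.041 (0.0075, 0.005) 80:122 79:120 78:120 77:120 76:117 75:119 74:119 73:119 72:119 71:119 70:117 69:119 68:122 67:69 66:107 65:111 64:119 63:125 62:79 61:106 60:121 59:118 58:127 57:61 56:101 55:122 54:117 53:122 52:61 51:97
0.058 (0.028, 0.026) 80:121 79:122 78:120 77:121 76:123 75:116 74:30 73:43 72:41 71:40 70:51 69:54 68:54 67:48 66:50 65:48 64:96 63:94 62:92 61:91 60:93 59:91 58:93 57:91 56:92 55:93 54:94 53:92 52:91 51:93
0.058 (0.019, 0.017) 80:118 79:118 78:119 77:117 76:119 75:116 74:35 73:43 72:41 71:42 70:52 69:54 68:52 67:52 66:50 65:47 64:94 63:97 62:93 61:94 60:94 59:93 58:93 57:93 56:94 55:94 54:93 53:92 52:95 51:94
```

```bash
python3 - <<'E'
from h import *
for n,off in(('w2',0),('w4',.004),('w7',-.0285)):
    v=np.load(f'pics/{n}.npy');s=dict(tcp_pos=v[:3],eef_rot=v[3:]);im=cv2.imread(f'pics/{n}_raw.png')
    for z,lo,hi,st in((.041,.058+off,.066+off,((.0075,.005),)),(.041,-.001+off,.005+off,((.0075,.005),)),(.044,.018+off,.038+off,((-.015,-.018),(-.02,-.022),(-.034,-.032)[::-1]))):
        r,xs,ys=rect(im,s,z,lo,hi,k=.00025);g=cv2.cvtColor(r,cv2.COLOR_BGR2GRAY)
        for a,b in st:
            c=(ys<a)&(ys>b);m=np.median(g[:,c],1).astype(int)
            print(n,z,' '.join(f'{x*1000:.1f}:{y}' for x,y in zip(xs[::2],m[::2])))
E
```

```text
w2 0.041 66.0:118 65.5:118 65.0:119 64.5:117 64.0:124 63.5:115 63.0:83 62.5:57 62.0:103 61.5:125 61.0:121 60.5:118 60.0:117 59.5:118 59.0:124 58.5:116
w2 0.041 5.0:115 4.5:117 4.0:122 3.5:118 3.0:77 2.5:63 2.0:83 1.5:111 1.0:109 0.5:112 -0.0:114 -0.5:116
w2 0.044 38.0:115 37.5:114 37.0:115 36.5:116 36.0:115 35.5:118 35.0:118 34.5:78 34.0:39 33.5:50 33.0:54 32.5:53 32.0:52 31.5:51 31.0:52 30.5:51 30.0:51 29.5:53 29.0:54 28.5:53 28.0:55 27.5:53 27.0:52 26.5:55 26.0:55 25.5:54 25.0:52 24.5:52 24.0:51 23.5:47 23.0:32 22.5:82 22.0:128 21.5:117 21.0:115 20.5:113 20.0:113 19.5:113 19.0:115 18.5:115
w2 0.044 38.0:114 37.5:116 37.0:116 36.5:115 36.0:116 35.5:118 35.0:115 34.5:76 34.0:45 33.5:45 33.0:52 32.5:51 32.0:51 31.5:52 31.0:54 30.5:54 30.0:54 29.5:51 29.0:51 28.5:53 28.0:53 27.5:49 27.0:50 26.5:53 26.0:55 25.5:55 25.0:50 24.5:49 24.0:54 23.5:50 23.0:36 22.5:88 22.0:123 21.5:117 21.0:114 20.5:116 20.0:114 19.5:114 19.0:115 18.5:114
w2 0.044 38.0:122 37.5:122 37.0:123 36.5:123 36.0:125 35.5:127 35.0:119 34.5:112 34.0:94 33.5:87 33.0:93 32.5:95 32.0:91 31.5:90 31.0:95 30.5:96 30.0:94 29.5
[... 2173 characters left out ...]
-9.0:97 -9.5:158 -10.0:178
w7 0.044 9.5:169 9.0:169 8.5:169 8.0:169 7.5:170 7.0:173 6.5:177 6.0:178 5.5:166 5.0:114 4.5:66 4.0:62 3.5:77 3.0:78 2.5:78 2.0:80 1.5:79 1.0:76 0.5:73 -0.0:75 -0.5:78 -1.0:80 -1.5:80 -2.0:81 -2.5:81 -3.0:81 -3.5:82 -4.0:81 -4.5:79 -5.0:80 -5.5:79 -6.0:81 -6.5:70 -7.0:39 -7.5:11 -8.0:3 -8.5:60 -9.0:142 -9.5:179 -10.0:179
w7 0.044 9.5:181 9.0:181 8.5:181 8.0:181 7.5:181 7.0:180 6.5:189 6.0:185 5.5:171 5.0:174 4.5:164 4.0:154 3.5:147 3.0:141 2.5:140 2.0:141 1.5:144 1.0:145 0.5:148 -0.0:154 -0.5:152 -1.0:144 -1.5:131 -2.0:117 -2.5:120 -3.0:143 -3.5:154 -4.0:152 -4.5:151 -5.0:148 -5.5:144 -6.0:143 -6.5:147 -7.0:148 -7.5:150 -8.0:146 -8.5:146 -9.0:154 -9.5:157 -10.0:155
```

Request:
arm_command:
  plan:
    - {"x": 0.0005,"y": 0,"z": -0.0009,"rx": 0,"ry": 0,"rz": 0}
    - {"x": -0.0009,"y": 0,"z": -0.0005,"rx": 0,"ry": 0,"rz": 0}
    - {"x": -0.0009,"y": 0,"z": -0.0005,"rx": 0,"ry": 0,"rz": 0}
    - {"x": -0.0009,"y": 0,"z": -0.0005,"rx": 0,"ry": 0,"rz": 0}
    - {"x": -0.0009,"y": 0,"z": -0.0005,"rx": 0,"ry": 0,"rz": 0}
    - {"x": 0,"y": 0,"z": 0,"rx": 0,"ry": 0,"rz": 0}

```text
t: 12.92
tcp_pos: [0.4872, -0.0727, 0.0462]
eef_rot: [-179.9, -27.6, 79.1]
ft_force: [3.8, 8.0, 0.0]
opening: 0.0003
gripper_force: 3.6
```

```bash
cat > q.py <<'E'
from h import *
import sys
n=sys.argv[1];s=snap(n);im=cv2.imread(f'pics/{n}_raw.png')
def edges(z,a,b,lo,hi,th,first=True):
    r,xs,ys=rect(im,s,z,lo,hi,y0=a,y1=b,k=.0001);m=np.median(cv2.cvtColor(r,cv2.COLOR_BGR2GRAY),1)
    return runs(m<th,xs)
print('t0..',edges(.041,.0075,.005,.018,.04,120))
print('t60',edges(.041,.0075,.005,-.034,-.018,120))
print('arrow dark',edges(.044,-.015,-.018,-.015,.01,120),'front',edges(.044,-.015,-.018,-.015,.01,60))
for a,b in((.028,.026),(.019,.017)): print('ptr top dark',edges(.058,a,b,-.03,.02,115),'front',edges(.058,a,b,-.03,.02,55),'foot',edges(.041,a,b,-.015,.02,90))
E
python3 q.py w8
```

```text
12.925 [ 0.48720556 -0.07269604  0.04616239] [-179.94718264  -27.57552763   79.1421313 ] F [3.8  7.96 0.02] tcp fix [-0.1657 -0.0003  0.0462] 0.0003460469193371894
t0.. [(0.04, 0.0386), (0.035, 0.0334), (0.0299, 0.0281), (0.0246, 0.0233), (0.0197, 0.0181)]
t60 [(-0.0204, -0.0215), (-0.0253, -0.0264), (-0.0303, -0.0315)]
arrow dark [(0.0051, -0.0088)] front [(-0.0066, -0.0084)]
ptr top dark [(0.02, 0.0193), (0.009, -0.0111)] front [(0.02, 0.0196), (0.0035, -0.0102)] foot [(0.02, 0.0057)]
ptr top dark [(0.02, 0.0186), (0.009, -0.0122), (-0.0134, -0.0138), (-0.0218, -0.0227)] front [(0.02, 0.019), (0.0034, -0.0116)] foot [(0.02, 0.0054)]
```

Request:
arm_command:
  plan:
    - {"x": -0.0009,"y": 0,"z": -0.0005,"rx": 0,"ry": 0,"rz": 0}
    - {"x": -0.0009,"y": 0,"z": -0.0005,"rx": 0,"ry": 0,"rz": 0}
    - {"x": -0.0009,"y": 0,"z": -0.0005,"rx": 0,"ry": 0,"rz": 0}
    - {"x": -0.0009,"y": 0,"z": -0.0005,"rx": 0,"ry": 0,"rz": 0}
    - {"x": 0,"y": 0,"z": 0,"rx": 0,"ry": 0,"rz": 0}

```text
t: 13.6
tcp_pos: [0.4864, -0.0766, 0.0462]
eef_rot: [-179.9, -27.6, 79.1]
ft_force: [4.6, 7.1, -0.3]
opening: 0.0003
gripper_force: 3.7
```

```bash
python3 q.py w9
```

```text
13.6 [ 0.48641976 -0.07660365  0.046231  ] [-179.94129991  -27.58392796   79.14938884] F [ 4.57  7.1  -0.34] tcp fix [-0.1697 -0.0002  0.0462] 0.0002936820984927236
t0.. [(0.04, 0.0339), (0.0296, 0.0276), (0.0249, 0.0235), (0.0197, 0.0182)]
t60 [(-0.0203, -0.0215), (-0.0253, -0.0265), (-0.0302, -0.0314)]
arrow dark [(0.0051, -0.009)] front [(-0.0067, -0.0086)]
ptr top dark [(0.02, 0.0154), (0.0051, -0.015)] front [(0.02, 0.0157), (-0.0008, -0.0145)] foot [(0.02, 0.0015)]
ptr top dark [(0.02, 0.014), (0.0056, -0.0159), (-0.0218, -0.023)] front [(0.02, 0.0147), (-0.0007, -0.0154)] foot [(0.02, 0.0015)]
```

Request:
arm_command:
  plan:
    - {"x": -0.0009,"y": 0,"z": -0.0005,"rx": 0,"ry": 0,"rz": 0}
    - {"x": -0.0009,"y": 0,"z": -0.0005,"rx": 0,"ry": 0,"rz": 0}
    - {"x": -0.0004,"y": 0,"z": -0.0002,"rx": 0,"ry": 0,"rz": 0}
    - {"x": 0,"y": 0,"z": 0,"rx": 0,"ry": 0,"rz": 0}
    - {"x": 0,"y": 0,"z": 0,"rx": 0,"ry": 0,"rz": 0}

```text
t: 14.28
tcp_pos: [0.4859, -0.079, 0.0463]
eef_rot: [-179.9, -27.6, 79.2]
ft_force: [4.1, 9.4, -0.1]
opening: 0.0006
gripper_force: 4.0
```

```bash
python3 q.py w10
```

```text
14.275 [ 0.48589778 -0.07895007  0.04627126] [-179.93488678  -27.58898678   79.15323253] F [ 4.1   9.38 -0.06] tcp fix [-1.721e-01 -1.000e-04  4.630e-02] 0.0005911832586715201
t0.. [(0.04, 0.0325), (0.0297, 0.0276), (0.0247, 0.0236), (0.0196, 0.0181)]
t60 [(-0.0203, -0.0216), (-0.0252, -0.0268), (-0.0304, -0.0316)]
arrow dark [(0.005, -0.0091)] front [(-0.0067, -0.0086)]
ptr top dark [(0.02, 0.0131), (0.0028, -0.0175)] front [(0.02, 0.0134), (-0.0028, -0.017)] foot [(0.02, -0.0007)]
ptr top dark [(0.02, 0.0125), (0.0028, -0.0183), (-0.0232, -0.0232)] front [(0.02, 0.0128), (-0.0031, -0.0178)] foot [(0.02, -0.0007)]
```

Request:
arm_command:
  plan:
    - {"x": -0.0003,"y": 0,"z": -0.00015,"rx": 0,"ry": 0,"rz": 0}
    - {"x": -0.0002,"y": 0,"z": -0.0001,"rx": 0,"ry": 0,"rz": 0}
    - {"x": 0,"y": 0,"z": 0,"rx": 0,"ry": 0,"rz": 0}
    - {"x": 0,"y": 0,"z": 0,"rx": 0,"ry": 0,"rz": 0}
    - {"x": 0,"y": 0,"z": 0,"rx": 0,"ry": 0,"rz": 0}
    - {"x": 0,"y": 0,"z": 0,"rx": 0,"ry": 0,"rz": 0}
    - {"x": 0,"y": 0,"z": 0,"rx": 0,"ry": 0,"rz": 0}
    - {"x": 0,"y": 0,"z": 0,"rx": 0,"ry": 0,"rz": 0}
    - {"x": 0,"y": 0,"z": 0,"rx": 0,"ry": 0,"rz": 0}
    - {"x": 0,"y": 0,"z": 0,"rx": 0,"ry": 0,"rz": 0}
    - {"x": 0,"y": 0,"z": 0,"rx": 0,"ry": 0,"rz": 0}
    - {"x": 0,"y": 0,"z": 0,"rx": 0,"ry": 0,"rz": 0}

```text
t: 15.82
tcp_pos: [0.4858, -0.0794, 0.0463]
eef_rot: [-179.9, -27.6, 79.2]
ft_force: [5.3, 9.2, -0.6]
opening: 0.0005
gripper_force: 4.2
```

```bash
python3 q.py w11
```

```text
15.825 [ 0.48580112 -0.07940787  0.04627114] [-179.93250787  -27.59522713   79.15560824] F [ 5.33  9.18 -0.57] tcp fix [-1.726e-01 -1.000e-04  4.630e-02] 0.00045946947090783123
t0.. [(0.04, 0.032), (0.0298, 0.0277), (0.0248, 0.0234), (0.0199, 0.0181)]
t60 [(-0.0204, -0.0214), (-0.0251, -0.0265), (-0.0304, -0.0314)]
arrow dark [(0.0051, -0.009)] front [(-0.0065, -0.0087)]
ptr top dark [(0.02, 0.0126), (0.0023, -0.018)] front [(0.02, 0.0129), (-0.0033, -0.0175)] foot [(0.02, -0.0013)]
ptr top dark [(0.02, 0.012), (0.0058, 0.0053), (0.0023, -0.0186)] front [(0.02, 0.0123), (-0.0034, -0.0182)] foot [(0.02, -0.0011)]
```

Pointer level with the index (within about 0.3 mm, not past it), held for 1.25 s. Now I'll ease the slide home.

Request:
arm_command:
  plan:
    - {"x": 0.0009,"y": 0,"z": 0.0005,"rx": 0,"ry": 0,"rz": 0}
    - {"x": 0.0018,"y": 0,"z": 0.0009,"rx": 0,"ry": 0,"rz": 0}
    - {"x": 0.0018,"y": 0,"z": 0.0009,"rx": 0,"ry": 0,"rz": 0}
    - {"x": 0.0018,"y": 0,"z": 0.0009,"rx": 0,"ry": 0,"rz": 0}
    - {"x": 0.0018,"y": 0,"z": 0.0009,"rx": 0,"ry": 0,"rz": 0}
    - {"x": 0.0018,"y": 0,"z": 0.0009,"rx": 0,"ry": 0,"rz": 0}
    - {"x": 0.0018,"y": 0,"z": 0.0009,"rx": 0,"ry": 0,"rz": 0}
    - {"x": 0.0018,"y": 0,"z": 0.0009,"rx": 0,"ry": 0,"rz": 0}
    - {"x": 0.0018,"y": 0,"z": 0.0009,"rx": 0,"ry": 0,"rz": 0}
    - {"x": 0.0018,"y": 0,"z": 0.0009,"rx": 0,"ry": 0,"rz": 0}
    - {"x": 0.0018,"y": 0,"z": 0.0009,"rx": 0,"ry": 0,"rz": 0}
    - {"x": 0.0018,"y": 0,"z": 0.0009,"rx": 0,"ry": 0,"rz": 0}

```text
t: 17.38
tcp_pos: [0.49, -0.0573, 0.0465]
eef_rot: [-179.9, -27.5, 79.1]
ft_force: [0.9, 4.9, -0.9]
opening: 0.0001
gripper_force: 2.3
```

Request:
arm_command:
  plan:
    - {"x": 0.0009,"y": 0,"z": 0.0005,"rx": 0,"ry": 0,"rz": 0}
    - {"x": 0.0009,"y": 0,"z": 0.0005,"rx": 0,"ry": 0,"rz": 0}
    - {"x": 0.0009,"y": 0,"z": 0.0005,"rx": 0,"ry": 0,"rz": 0}
    - {"x": 0.0009,"y": 0,"z": 0.0005,"rx": 0,"ry": 0,"rz": 0}
    - {"x": 0.0009,"y": 0,"z": 0.0005,"rx": 0,"ry": 0,"rz": 0}
    - {"x": 0.0009,"y": 0,"z": 0.0005,"rx": 0,"ry": 0,"rz": 0}
    - {"x": 0.0009,"y": 0,"z": 0.0005,"rx": 0,"ry": 0,"rz": 0}
    - {"x": 0.0009,"y": 0,"z": 0.0005,"rx": 0,"ry": 0,"rz": 0}

```text
t: 18.38
tcp_pos: [0.4917, -0.0497, 0.0463]
eef_rot: [-180.0, -27.5, 79.1]
ft_force: [-1.5, 4.3, 1.7]
opening: 0.0003
gripper_force: 2.5
```

Request:
arm_command:
  plan:
    - {"x": 0.0009,"y": 0,"z": 0.0005,"rx": 0,"ry": 0,"rz": 0}
    - {"x": 0.0009,"y": 0,"z": 0.0005,"rx": 0,"ry": 0,"rz": 0}
    - {"x": 0.0009,"y": 0,"z": 0.0005,"rx": 0,"ry": 0,"rz": 0}
    - {"x": 0.0009,"y": 0,"z": 0.0005,"rx": 0,"ry": 0,"rz": 0}

```text
t: 18.88
tcp_pos: [0.4927, -0.046, 0.0462]
eef_rot: [180.0, -27.5, 79.1]
ft_force: [-1.5, 0.6, 0.3]
opening: 0.0004
gripper_force: 0.5
```

Request:
arm_command:
  plan:
    - {"x": 0.0009,"y": 0,"z": 0.0005,"rx": 0,"ry": 0,"rz": 0}
    - {"x": 0.0009,"y": 0,"z": 0.0005,"rx": 0,"ry": 0,"rz": 0}
    - {"x": 0.0018,"y": 0,"z": 0.0009,"rx": 0,"ry": 0,"rz": 0}
    - {"x": 0.0027,"y": 0,"z": 0.0014,"rx": 0,"ry": 0,"rz": 0}
    - {"x": 0.0027,"y": 0,"z": 0.0014,"rx": 0,"ry": 0,"rz": 0}
    - {"x": 0,"y": 0,"z": 0,"rx": 0,"ry": 0,"rz": 0}

```text
t: 19.62
tcp_pos: [0.4946, -0.0355, 0.0462]
eef_rot: [-180.0, -27.5, 79.1]
ft_force: [0.4, -0.6, 0.5]
opening: 0.0004
gripper_force: 0.0
```

```bash
python3 q.py w12
```

```text
19.625 [ 0.49464754 -0.0355251   0.0462341 ] [-179.99609066  -27.50511217   79.13868458] F [ 0.36 -0.61  0.54] tcp fix [-0.1278 -0.0005  0.0462] 0.0003627134137755118
t0.. [(0.0348, 0.0335), (0.0296, 0.0281), (0.0249, 0.0238), (0.0198, 0.0187)]
t60 [(-0.0205, -0.0214), (-0.0254, -0.0266), (-0.0305, -0.0315)]
arrow dark [(0.0053, -0.0083)] front [(-0.0065, -0.0079)]
ptr top dark [(0.0026, -0.0138)] front [(0.002, 0.0019), (-0.0031, -0.0131)] foot [(0.0169, -0.0012)]
ptr top dark [(0.0195, 0.0189), (0.011, 0.0101), (0.0026, -0.0142), (-0.0182, -0.0191)] front [(-0.0027, -0.0139)] foot [(0.0165, -0.0011)]
```

Request:
arm_command:
  plan:
    - {"x": 0,"y": 0,"z": 0,"rx": 0,"ry": -0.12,"rz": 0}
    - {"x": 0,"y": 0,"z": 0,"rx": 0,"ry": -0.12,"rz": 0}
    - {"x": 0,"y": 0,"z": 0,"rx": 0,"ry": -0.12,"rz": 0}
    - {"x": 0,"y": 0,"z": 0,"rx": 0,"ry": -0.12,"rz": 0}
    - {"x": 0,"y": 0,"z": -0.01,"rx": 0,"ry": 0,"rz": 0}
    - {"x": 0,"y": 0,"z": -0.03,"rx": 0,"ry": 0,"rz": 0}
    - {"x": 0,"y": 0,"z": -0.035,"rx": 0,"ry": 0,"rz": 0}
    - {"x": 0.02,"y": 0,"z": 0,"rx": 0,"ry": 0,"rz": 0}
    - {"x": 0.03,"y": 0,"z": 0,"rx": 0,"ry": 0,"rz": 0}
    - {"x": 0,"y": 0,"z": 0,"rx": 0,"ry": 0,"rz": 0}
    - {"x": 0,"y": 0,"z": 0,"rx": 0,"ry": 0,"rz": 0}

```text
t: 21.05
tcp_pos: [0.5039, 0.0118, 0.1213]
eef_rot: [-180.0, -0.0, 79.0]
ft_force: [0.2, 0.3, -0.4]
opening: 0.0003
gripper_force: 0.0
```

```bash
python3 q.py w13; python3 - <<'E'
from h import *
v=np.load('pics/w13.npy');s=dict(tcp_pos=v[:3],eef_rot=v[3:]);im=cv2.imread('pics/w13_raw.png')
print('cam',fix(pose(s)[0]+pose(s)[1]@H[:3,3]))
for z,lo,hi,a,b in((.041,-.012,.012,.028,.026),(.041,-.012,.012,.019,.017),(.058,-.012,.012,.028,.026),(.058,-.012,.012,.019,.017),(.041,-.14,-.06,.002,-.002),(.041,-.115,-.06,-.020,-.025)):
    k=.00025 if z>.05 or lo>-.05 else .0005
    r,xs,ys=rect(im,s,z,lo,hi,k=k);g=cv2.cvtColor(r,cv2.COLOR_BGR2GRAY)
    c=(ys<a)&(ys>b);m=np.median(g[:,c],1).astype(int)
    print(z,(a,b),' '.join(f'{x*1000:.1f}:{y}' for x,y in zip(xs[::2],m[::2])))
E
```

```text
21.05 [0.50388984 0.01181396 0.12133642] [-1.79972776e+02 -4.84326835e-02  7.90182750e+01] F [ 0.22  0.29 -0.44] tcp fix [-0.0796 -0.0007  0.1213] 0.0003303346203087808
t0.. [(0.0339, 0.0336)]
t60 [(-0.018, -0.0198), (-0.0205, -0.0244), (-0.0251, -0.0273), (-0.0279, -0.03), (-0.0306, -0.034)]
arrow dark [(0.01, 0.0066), (0.006, -0.0149)] front [(0.0051, -0.006)]
ptr top dark [(0.0034, -0.0033), (-0.0073, -0.0073), (-0.0167, -0.0169), (-0.0259, -0.0259), (-0.0273, -0.0278), (-0.029, -0.0292)] front [(0.003, 0.002), (0.0016, -0.0024)] foot [(0.0045, -0.0025)]
ptr top dark [(0.0086, 0.0081), (0.0037, -0.0033), (-0.0144, -0.0144), (-0.0162, -0.017), (-0.0219, -0.0229), (-0.0241, -0.0249), (-0.0257, -0.0262)] front [(0.0029, 0.0015), (0.0011, -0.0025)] foot [(0.0041, -0.0025)]
cam [-0.007  -0.0009  0.276 ]
0.041 (0.028, 0.026) 12.0:222 11.5:222 11.0:223 10.5:223 10.0:224 9.5:223 9.0:219 8.5:216 8.0:222 7.5:220 7.0:221 6.5:223 6.0:227 5.5:218 5.0:150 4.5:80 4.0:73 3.5:45 3.0:44 2.5:53 2.0:51 1.5:50 1.0:51 0.5:49 -0.0:48 -0.5:52 -1.0:52 -1.5:37 -2.0:49 -2.5:85 -3.0:114 -3.5:123 -4.0:120 -4.
[... 2069 characters left out ...]
:35 -127.0:37 -128.0:38 -129.0:36 -130.0:34 -131.0:68 -132.0:65 -133.0:64 -134.0:65 -135.0:68 -136.0:65 -137.0:68 -138.0:65 -139.0:67 -140.0:57
0.041 (-0.02, -0.025) -60.0:112 -61.0:113 -62.0:112 -63.0:113 -64.0:113 -65.0:114 -66.0:113 -67.0:113 -68.0:114 -69.0:113 -70.0:114 -71.0:120 -72.0:120 -73.0:120 -74.0:121 -75.0:82 -76.0:15 -77.0:14 -78.0:16 -79.0:17 -80.0:17 -81.0:15 -82.0:16 -83.0:13 -84.0:18 -85.0:16 -86.0:18 -87.0:19 -88.0:13 -89.0:39 -90.0:79 -91.0:82 -92.0:86 -93.0:93 -94.0:88 -95.0:83 -96.0:80 -97.0:70 -98.0:44 -99.0:41 -100.0:43 -101.0:41 -102.0:43 -103.0:43 -104.0:42 -105.0:43 -106.0:42 -107.0:41 -108.0:43 -109.0:44 -110.0:43 -111.0:42 -112.0:47 -113.0:45 -114.0:47 -115.0:49
```

The view from above puts the pointer at +0.25 mm and the arrow at about -0.3 mm in fixture x, so they are level within about 0.5 mm and the pointer is not past. The slide is home and the loop is free. I'll lift clear and hand in.

Request:
arm_command:
  plan:
    - {"x": 0,"y": 0,"z": -0.03,"rx": 0,"ry": 0,"rz": 0}
    - {"x": 0,"y": 0,"z": -0.03,"rx": 0,"ry": 0,"rz": 0}
    - {"x": 0,"y": 0,"z": 0,"rx": 0,"ry": 0,"rz": 0}
    - {"x": 0,"y": 0,"z": 0,"rx": 0,"ry": 0,"rz": 0}

```text
t: 21.6
tcp_pos: [0.5037, 0.0125, 0.1808]
eef_rot: [-180.0, -0.0, 79.1]
ft_force: [0.3, -0.5, -0.5]
opening: 0.0004
gripper_force: 0.0
```

```bash
python3 -c "
from workcell import robot
print(robot.job_done())"
```

```text
the job is handed in; nothing more can be done
None
```

The job is handed in at about 21.6 s: the drag pointer was zeroed, pulled to the index and held 1.25 s, then the slide was eased home, leaving the pointer about 0.5 mm short of the arrow and not past it; I meant to touch nothing else on the bench, but did not check those items afterwards.

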